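# Put the gouge away and close the tool box

### The arm

A 6-joint arm with a two-finger parallel gripper is mounted at the origin on the work surface. World frame = base frame: x ahead of the robot, y to its left, z up, the work surface at z = 0. Lengths are in m, angles in rad, forces in N, time in s.
With the tool pointing down it reaches from about 0.3 to 0.875 m from the base axis. Payload 6.4 kg.
Tool frame: the origin (TCP) lies midway between the tips of the shut fingers; the grasp point (between the pads) lies 19 mm behind it (ctrl.pinch_z is the distance from the TCP to the grasp point, in m); z points along the fingers, y is the line along which they close (so a half turn about z gives the same grasp; the last joint's range is limited). The gripper opens to 85 mm and grips with 20 to 120 N. Pads are 22 mm wide; open, the fingers measure 114 mm over their backs; the gripper's body (76 mm by 85 mm) begins 54 mm behind the grasp point. The pads swing forward as they close: fully open they stand 13 mm farther back than shut.
Start: joints at [1.032, 0.181, 1.607, -0, 1.354, -0.206], TCP at [0.188, 0.543, 0.231] pointing down, gripper open.
Joint ranges: [-2.99, 2.99], [-0.89, 2.07], [0.3, 2.58], [-1.14, 4.28], [0, 2.63], [-3.12, 3.12]. Speed limits (rad/s): [2.57, 2.57, 3.01, 3.14, 3.14, 3.14].

### API

Orientations are given as a unit quaternion [w, x, y, z].
In Python, from bench import ctrl gives the robot as it stands.
- The arm moves only by the tool apply_moves, never from a script. Its argument "moves" is a list of rows, each an object with "jaw": the opening, from 0 (shut) to 1 (fully open); "offset": the shift along the tool's x, y, z in mm, a list of three; "rot": the turn, a rotation vector about the tool's x, y, z in degrees, a list of three. In form: [{"jaw": jaw, "offset": [dx, dy, dz], "rot": [ax, ay, az]}, ...]. A call has exactly 5 rows; each row shifts and turns the commanded pose from where the row before left it, along the tool's axes as they then stand; what a row does not reach is not made up. A row lasts 1/8 s, in which the tool goes at most 62.5 mm and 10.7 degrees, less where a joint would pass 70% of its speed; a pose out of reach is approached as far as the arm can. A call is refused whole if a number of a shift passes 62.5 or a number of a turn 10.7, either way. A call with a gripper value outside its range is refused whole. The fingers move at their own pace and stop on an object; the grip force is fixed at half the most. Time passes only in rows, so rows that do not move let the fingers close, or fill a call up. It gives the time, the measured TCP pose, the force, the opening and the grip force at its end, in the units of the state.
- ctrl.get_obs(): the state, without advancing time (a new reading comes with each control period).
- ctrl.camera(name): name is "scene" or "side" or "wrist"; returns (picture, depth): 400x640x3 uint8, red, green, blue; 400x640 float32, m along the optical axis (not along the pixel's ray), 0 where there is no reading.
- ctrl.camera_params(name): a dict with "K" (3x3 intrinsics, pixels), "cam_to_world" (4x4, takes a point from camera to world coordinates); the wrist camera has in their place "mount" (4x4, takes a point from camera to tool coordinates, whose origin is the TCP and whose axes are the flange's). Camera axes: x right, y down, z forward; pixel columns grow to the right and rows downward; lengths in m; the calibration is good to about 2 mm. A picture is of the moment at which its call begins: read the wrist's pose just before it. camera_params takes no time and is no camera call.
- ctrl.hand_in(): hands the job in; it is judged then, once.
Trained networks look in the newest picture that a camera, given by its name, has taken for a name from the list of things; names that differ only in an ending like _2 or _b are one class to them, and where a whole thing is asked for, a point or a joint stands for the part that bears it (a point fixed in the world has none). Each returns a list of dicts, best first, with "score" (0 to 1); they miss things now and then, are a little off and sometimes report something else, mostly with a low value. They report only what shows in the picture. A call takes as long as a camera call. They do not tell look-alikes from the thing itself.
- ctrl.outline_of(camera, target): "region" (400x640 bool, what is visible of it) and "position" ([column, row] in pixels, amid what is visible of it).
The state is a dict: "time_s": time; "q": joint angles; "dq": joint speeds; "joint_efforts": joint torques, N m; "eef_pos": TCP position; "eef_rot": TCP orientation; "wrist_force": force on the tool from outside, world axes, zero at the start; "torque": the same for the moment, N m; "opening": opening from 0.0 (shut) to 1.0 (fully open); "grasp_force": force on a finger pad.
Only numpy, scipy, OpenCV 4.12 (cv2) and the standard library are available. Lean on these libraries where they do the work, as an engineer would, in place of code of your own. Each camera call takes 0.05 s, during which the arm holds its last target. There are 200 camera calls.

### The job

Lay the loose palm gouge in the empty compartment of the open wooden tool box, then put the box's own lid, the larger of the two, squarely on the box so that it sits flat on the rim. Set both down rather than dropping them, and leave the smaller lid where it lies.

Things in the scene. Friction and masses are not known exactly. Their poses are not given: they have to be found in the camera images.
- toolbox: Open dark wooden box, fixed, outside 180 (its x) by 250 (y) by 46 mm high, walls 8, floor 6 mm. Origin at the centre of its underside, z up. A low divider along y (16 mm above the floor, 6 mm thick, at x = +27 mm) leaves a narrow bay at +x, holding two gouges up to 26 mm above the floor, and an empty bay at -x, 106 (x) by 234 mm (y), 40 mm deep. The seated lid's origin is 40 mm above this one.
- empty_bay (a point): Centre of the floor of the tool box's empty compartment, 29 mm towards the box's -x from its middle and 6 mm above the table; axes as the box's.
- gouge: Loose palm gouge, 120 mm long, 70 g, flat underside, lying in front of the box. Origin on its underside near the centre of mass; x along the tool to the blade, z up. Wooden bulb 32 wide, 30 mm high from x = -43 to +7 mm; neck 20 wide, 22 mm high to +32; brass ferrule and 7 mm steel blade to +77. Grip it across the bulb, about 12 mm behind the origin.
- large_lid: The tool box's lid, loose, about 0.3 kg, right way up on the table left or right. Panel 180 (x) by 250 (y) by 8 mm, at z = 6 to 14 mm; central bar handle along y, 80 long, 18 wide, 34 mm high, top at z = 48. Two cleats under it, 108 (x) by 8 by 6 mm high, at y = +-103 mm, drop inside the box with 10 mm to spare at each end. Origin between the cleats, on the table, z up.
- small_lid: The lid of another, smaller box: same make and handle (80 by 18 by 34 mm), but the panel measures only 120 (x) by 180 (y) by 8 mm. Loose, lies on the table on the side opposite to the large lid. Not needed. Origin as for the large lid.
Not all that is in view belongs to the job. Of the things shaped like the gouge, the wooden one is meant.

How it is judged:
On the way:
1. the gouge lies released on the floor of the empty compartment, the box still open (x of gouge in the frame of toolbox between -0.078 and 0.02 m and y of gouge in the frame of toolbox between -0.1 and 0.1 m and z of gouge in the frame of toolbox below 0.02 m and contact force between the fingers and gouge below 0.1 N and horizontal distance between large_lid and toolbox above 0.05 m), for 0.2 s.
At the end, for the whole second after the job is handed in: The gouge rests on the floor of the empty compartment; the large lid rests flat on the rim, within 15 mm and 10 degrees of square on the box (either way round), its height within 3 mm, level within 3 degrees; the small lid is within 30 mm of where it began (x of gouge in the frame of toolbox between -0.078 and 0.02 m and y of gouge in the frame of toolbox between -0.1 and 0.1 m and z of gouge in the frame of toolbox below 0.02 m and horizontal distance between large_lid and toolbox below 0.015 m and z of large_lid in the frame of toolbox between 0.036 and 0.043 m and angle between the y axis of large_lid and the y axis of toolbox, either way round below 0.175 rad and angle between large_lid's own z axis and vertical below 0.05 rad and linear speed of each of large_lid, gouge below 0.02 m/s and distance of small_lid from where it was at the start of the episode below 0.03 m); the robot touches nothing.
It fails at once if the gouge is dropped from more than about 40 mm, or thrown (contact force between the fingers and gouge below 0.05 N and linear speed of gouge above 0.9 m/s).
It fails at once if the large lid is dropped from more than about 40 mm, or thrown (contact force between the fingers and large_lid below 0.05 N and linear speed of large_lid above 0.9 m/s).
It fails at once if the small lid is moved by more than 30 mm (distance of small_lid from where it was at the start of the episode above 0.03 m).
It also fails if it takes over 64 s, if anything falls off the work surface, if the arm or the gripper's body presses on something with over 40 N, if the wrist force passes 120 N, or if a joint passes its speed limit or range.

## Working session

There is one attempt and no reset: what is moved stays moved. The work goes in short steps, Python scripts to look and compute and a tool call to move; the robot and the scene stay as the last step left them, time stands still between calls to the robot, and variables do not carry over. Pictures are saved under pics/ and viewed, at most 10 in all, crops included, and the job is handed in when it is done.

Besides the shell and the picture viewer there is one more tool, called after "Call:" in YAML: its name, and indented under it one key for each argument. apply_moves: Moves the arm, as the interface text tells. Its arguments: {"type":"object","properties":{"moves":{"type":"array"}},"required":["moves"]}

```bash
mkdir -p pics; cat > h.py <<'E'
import numpy as np,cv2
from bench import ctrl
from scipy.spatial.transform import Rotation as R
def T_tool(o):
    T=np.eye(4);w,x,y,z=o['eef_rot'];T[:3,:3]=R.from_quat([x,y,z,w]).as_matrix();T[:3,3]=o['eef_pos'];return T
def cloud(cam):
    o=ctrl.get_obs();rgb,d=ctrl.camera(cam);p=ctrl.camera_params(cam)
    T=T_tool(o)@np.array(p['mount']) if 'mount' in p else np.array(p['cam_to_world'])
    K=np.array(p['K']);v,u=np.mgrid[:400,:640]
    P=np.stack([(u-K[0,2])*d/K[0,0],(v-K[1,2])*d/K[1,1],d],-1)@T[:3,:3].T+T[:3,3]
    P[d<=0]=np.nan
    return rgb,P
def rect(P,m):
    q=P[m];q=q[~np.isnan(q).any(1)]
    (c,s,a)=cv2.minAreaRect((q[:,:2]*1000).astype(np.float32))
    return np.round(c,1),np.round(s,1),round(a,1),len(q)
E
python3 - <<'E'
from h import *
o=ctrl.get_obs();print(o)
ims=[]
for c in['scene','side']:
    rgb,P=cloud(c);np.save(c+'.npy',P);cv2.imwrite(f'{c}.png',rgb[...,::-1]);ims.append(rgb)
    for t in['toolbox','gouge','large_lid','small_lid']:
        for r in ctrl.outline_of(c,t):
            m=r['region'];z=np.nanmedian(P[m][:,2])
            print(c,t,round(r['score'],2),r['position'],m.sum(),rect(P,m) if m.sum()>20 else '',round(z,3))
cv2.imwrite('pics/a.png',cv2.resize(np.vstack(ims)[...,::-1],(480,600)))
cv2.imwrite('pics/scene.png',ims[0][...,::-1])
E
```

```text
{'time_s': 0.0, 'q': array([ 1.03167951e+00,  1.81577907e-01,  1.60802342e+00, -5.03209359e-06,
        1.35384466e+00, -2.06284260e-01]), 'dq': array([ 0.0009237 , -0.00104563,  0.0010094 ,  0.0009309 , -0.00115436,
       -0.00045309]), 'joint_efforts': array([-1.74144723e-03, -4.44869685e+01, -3.51342487e+01, -3.81688733e-04,
        8.96624668e-03,  1.02081671e-05]), 'eef_pos': array([0.18753829, 0.54294612, 0.23035601]), 'eef_rot': array([-3.35140367e-04,  1.65648602e-01,  9.86184406e-01, -8.63941533e-04]), 'wrist_force': array([ 0.11839058, -0.85103464, -0.1156387 ]), 'torque': array([-0.04612599,  0.07377492,  0.00138719]), 'grasp_force': 0.0, 'opening': 0.9973319298893134}
scene toolbox 0.74 [304.0, 241.8] 6381 (array([608.6,  12.7]), array([213.8, 277. ]), 11.1, 6351) 0.01
scene gouge 0.75 [356.8, 210.3] 261 (array([435.2,  93.8]), array([33.7, 85. ]), 26.6, 261) 0.024
scene gouge 0.66 [433.3, 207.1] 283 (array([269.7, 227.5]), array([ 37.8, 120.5]), 77.2, 283) 0.023
scene gouge 0.63 [302.7, 132.2] 227 (array([ 307.1, -258.1]), array([140.7,  52.8]), 17.3, 226) 0.02
scene large_lid 0.8 [422.3, 294.4] 7000 (array([516.8, 347.5]), array([252.9, 182.6]), 14.0, 6979) 0.014
scene small_lid 0.79 [241.1, 158.6] 1607 (array([ 517.3, -348.2]), array([140.7, 189.1]), 83.2, 1598) 0.015
side toolbox 0.8 [369.3, 183.9] 7905 (array([618.7,  51.1]), array([183.5, 301.5]), 11.1, 7870) 0.017
side gouge 0.89 [284.0, 185.0] 417 (array([443.4, 109.2]), array([ 43.9, 118.3]), 6.9, 413) 0.023
side gouge 0.88 [211.4, 165.5] 462 (array([274.4, 235.4]), array([ 42.6, 120. ]), 67.5, 460) 0.02
side gouge 0.82 [260.6, 333.4] 849 (array([ 321.7, -254.8]), array([ 45.4, 116.6]), 86.6, 845) 0.023
side large_lid 0.73 [285.0, 116.3] 4011 (array([521. , 357.1]), array([262. , 205.4]), 13.3, 3995) 0.016
side small_lid 0.64 [398.4, 340.7] 6613 (array([ 523.2, -338.6]), array([129.3, 178.9]), 81.7, 6582) 0.015
```

View pics/scene.png

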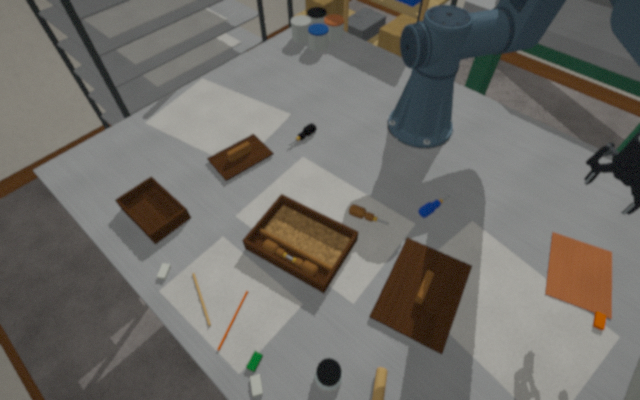

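```bash
python3 - <<'E'
from h import *
s=cv2.imread('side.png');a=cv2.imread('scene.png')
cr=cv2.resize(a[180:250,320:460],(800,400),interpolation=cv2.INTER_CUBIC)
cv2.imwrite('pics/b.png',cr)
for c in['scene','side']:
    P=np.load(c+'.npy');im=cv2.imread(c+'.png')
    X,Y,Z=P[...,0],P[...,1],P[...,2]
    def near(x,y,r):return np.hypot(X-x,Y-y)<r
    m=near(.61,.03,.2)&(Z>.040)&(Z<.052);print(c,'rim',rect(P,m))
    m=near(.517,.348,.05)&(Z>.038)&(Z<.055);print('handle',rect(P,m),np.nanmedian(Z[m]))
    m=near(.517,.348,.2)&(Z>.010)&(Z<.020)&(im.sum(-1)<240);print('panel',rect(P,m))
    m=near(.44,.1,.08)&(Z>.010)&(Z<.035);m2=near(.44,.1,.08)&(Z>.005)&(Z<.035);print('gouge',rect(P,m),rect(P,m2))
    q=P[m][:,:2];mu=q.mean(0);w,V=np.linalg.eigh(np.cov(q.T));ax=V[:,1];t=(q-mu)@ax
    zz=P[m][:,2]
    print('axis',ax,'mu',mu,[(round(b,3),round(zz[(t>=b)&(t<b+.015)].max(),3)) for b in np.arange(-.075,.07,.015) if ((t>=b)&(t<b+.015)).any()])
    hi=m&(Z>.022);print('bulb',rect(P,hi),np.nanmean(P[hi],0))
E
```

```text
scene rim (array([620.7,  27.9]), array([183.9, 251.3]), 11.2, 1093)
handle (array([517.3, 347.3]), array([80.3, 18.2]), 13.6, 239) 0.0473510818921854
panel (array([517.5, 348.1]), array([251.3, 177.9]), 13.6, 6518)
gouge (array([446.7, 105.3]), array([ 97.4, 102.3]), 70.1, 297) (array([434.9, 111.8]), array([132.6, 102.5]), 49.5, 321)
axis [-0.35309582  0.93558716] mu [0.44068302 0.09809432] [(np.float64(-0.06), np.float64(0.018)), (np.float64(-0.045), np.float64(0.032)), (np.float64(-0.03), np.float64(0.033)), (np.float64(-0.015), np.float64(0.033)), (np.float64(0.0), np.float64(0.034)), (np.float64(0.015), np.float64(0.026)), (np.float64(0.03), np.float64(0.02)), (np.float64(0.045), np.float64(0.016)), (np.float64(0.06), np.float64(0.017))]
bulb (array([469.2,  93.1]), array([87.4, 67.4]), 7.9, 158) [0.44384014 0.08360593 0.02745979]
side rim (array([623.5,  27.9]), array([183.3, 253.7]), 11.0, 1486)
handle (array([517.5, 345.8]), array([81.4, 22.2]), 14.8, 203) 0.047732970848382794
panel (array([518.5, 346.5]), array([252.2, 185.9]), 13.3, 3547)
gouge (array([468.5, 113.6]), array([ 95. , 120.6]), 7.1, 441) (array([439.5,  97. ]), array([135.3, 149.1]), 58.8, 510)
axis [-0.79788641 -0.60280783] mu [0.44886828 0.09009818] [(np.float64(-0.075), np.float64(0.035)), (np.float64(-0.06), np.float64(0.034)), (np.float64(-0.03), np.float64(0.018)), (np.float64(-0.015), np.float64(0.03)), (np.float64(0.0), np.float64(0.034)), (np.float64(0.015), np.float64(0.034)), (np.float64(0.03), np.float64(0.026))]
bulb (array([472.2,  91.1]), array([93.4, 71.4]), 7.1, 266) [0.45157464 0.0825146  0.0278597 ]
```

View pics/b.png

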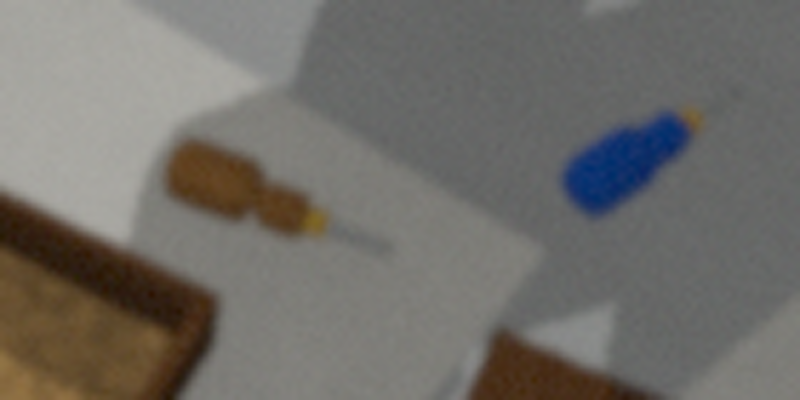

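The look-alikes are at pixels (357,210) wooden, (433,207) blue and (303,132) black. The crop confirms that the one at (357,210) is wooden with a brass ferrule, and its blade points to +y. I'm going above it.

Call:
apply_moves:
  moves:
    - {"jaw": 1,"offset": [-39,-35,0],"rot": [0,0,0]}
    - {"jaw": 1,"offset": [-39,-35,0],"rot": [0,0,0]}
    - {"jaw": 1,"offset": [-39,-35,0],"rot": [0,0,0]}
    - {"jaw": 1,"offset": [-39,-35,0],"rot": [0,0,0]}
    - {"jaw": 1,"offset": [-39,-35,0],"rot": [0,0,0]}

```text
time_s: 1.12
eef_pos: [0.3156, 0.313, 0.2316]
eef_rot: [0.0, 0.165, 0.986, 0.0]
wrist_force: [0.3, -0.3, -0.3]
opening: 0.998
grasp_force: 0.0
```

Call:
apply_moves:
  moves:
    - {"jaw": 1,"offset": [-39,-35,0],"rot": [0,0,0]}
    - {"jaw": 1,"offset": [-39,-35,0],"rot": [0,0,0]}
    - {"jaw": 1,"offset": [-39,-35,0],"rot": [0,0,0]}
    - {"jaw": 1,"offset": [-39,-35,0],"rot": [0,0,0]}
    - {"jaw": 1,"offset": [-39,-35,0],"rot": [0,0,0]}

```text
time_s: 1.75
eef_pos: [0.4428, 0.0836, 0.2316]
eef_rot: [0.001, 0.166, 0.986, 0.0]
wrist_force: [0.2, 1.1, 0.9]
opening: 0.999
grasp_force: 0.0
```

Call:
apply_moves:
  moves:
    - {"jaw": 1,"offset": [0,0,0],"rot": [0,0,10.5]}
    - {"jaw": 1,"offset": [0,0,0],"rot": [0,0,10.5]}
    - {"jaw": 1,"offset": [0,0,0],"rot": [0,0,10.5]}
    - {"jaw": 1,"offset": [0,0,0],"rot": [0,0,10.5]}
    - {"jaw": 1,"offset": [0,0,0],"rot": [0,0,10.5]}

```text
time_s: 2.38
eef_pos: [0.4421, 0.0852, 0.2314]
eef_rot: [0.0, 0.587, 0.809, 0.0]
wrist_force: [-0.7, -0.4, 0.0]
opening: 1.001
grasp_force: 0.0
```

```bash
cat >> h.py <<'E'
def delta(tgt,yaw_y=None):
    """tool-axis shift (mm) to world TCP target and turn about tool z (deg) to put tool y at yaw_y (mod 180)"""
    o=ctrl.get_obs();T=T_tool(o);d=T[:3,:3].T@(np.array(tgt)-T[:3,3])*1000
    a=np.degrees(np.arctan2(T[1,1],T[0,1]));r=None
    if yaw_y is not None: r=-((yaw_y-a+90)%180-90)
    print('tcp',T[:3,3].round(4),'tooly',a.round(1),'z',T[:3,2].round(3),'| shift',d.round(1),'rotz',r,'open',round(o['opening'],3),'gf',round(o['grasp_force'],1),'wf',o['wrist_force'].round(1),'t',round(o['time_s'],2),'q6',o['q'][5].round(2))
E
python3 - <<'E'
from h import *
print(ctrl.camera_params('wrist'))
delta([.444,.084,.2],17)
rgb,P=cloud('wrist');cv2.imwrite('pics/w1.png',rgb[...,::-1])
for r in ctrl.outline_of('wrist','gouge'):
    m=r['region']&(P[...,2]>.004);print(r['score'],r['position'],rect(P,m))
    hi=m&(P[...,2]>.024);print('bulb',rect(P,hi) if hi.sum()>10 else '')
E
```

```text
{'K': array([[318.51238594,   0.        , 313.2223476 ],
       [  0.        , 318.51238594, 204.01547065],
       [  0.        ,   0.        ,   1.        ]]), 'mount': array([[-6.41427629e-04, -9.51791165e-01, -3.06746096e-01,
         7.77060111e-02],
       [ 9.99999368e-01, -8.93580014e-04,  6.81587606e-04,
         1.31309608e-04],
       [-9.22831242e-04, -3.06745465e-01,  9.51791137e-01,
        -1.41463744e-01],
       [ 0.00000000e+00,  0.00000000e+00,  0.00000000e+00,
         1.00000000e+00]])}
tcp [0.4421 0.0852 0.2314] tooly 18.1 z [ 0. -0. -1.] | shift [-1.7  1.4 31.4] rotz 1.0805524086948708 open 1.001 gf 0.0 wf [-0.7 -0.4  0. ] t 2.38 q6 -0.39
0.82 [228.3, 7.7] (array([310.3, 209.8]), array([49.7, 22.6]), 19.2, 1035)
bulb (array([310.2, 210.8]), array([45.3, 18.5]), 17.7, 671)
0.61 [311.3, 168.7] (array([434.7, 110.3]), array([ 29.2, 115.8]), 15.2, 1645)
bulb (array([444. ,  75.9]), array([26.7, 44.7]), 17.2, 865)
```

View pics/w1.png

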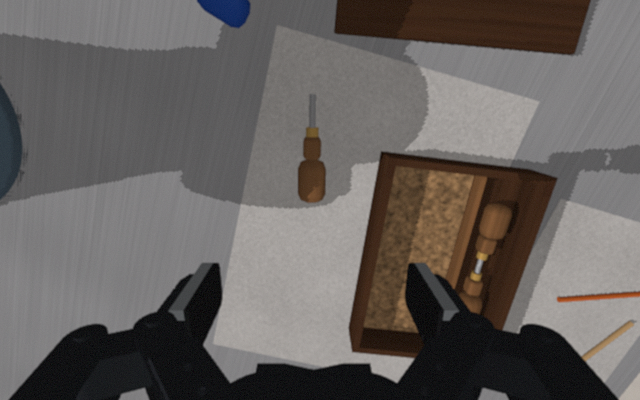

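Call:
apply_moves:
  moves:
    - {"jaw": 1,"offset": [-3,0,40],"rot": [0,0,2]}
    - {"jaw": 1,"offset": [0,0,55],"rot": [0,0,0]}
    - {"jaw": 1,"offset": [0,0,50],"rot": [0,0,0]}
    - {"jaw": 1,"offset": [0,0,35],"rot": [0,0,0]}
    - {"jaw": 1,"offset": [0,0,10],"rot": [0,0,0]}

```text
time_s: 3.1
eef_pos: [0.4412, 0.0825, 0.0394]
eef_rot: [-0.002, 0.598, 0.802, -0.001]
wrist_force: [0.5, -0.3, 1.0]
opening: 1.002
grasp_force: 0.0
```

```bash
python3 - <<'E'
from h import *
delta([.4425,.082,.002],16)
rgb,P=cloud('wrist');cv2.imwrite('pics/w2.png',rgb[...,::-1])
m=(P[...,2]>.022)&(P[...,2]<.034)&(np.hypot(P[...,0]-.443,P[...,1]-.08)<.045)
print(rect(P,m))
E
```

```text
tcp [0.4412 0.0825 0.0394] tooly 16.6 z [-0.004  0.    -1.   ] | shift [-0.9  1.2 37.3] rotz 0.6162723358867055 open 1.002 gf 0.0 wf [ 0.5 -0.3  1. ] t 3.1 q6 -0.37
(array([439.9,  86.5]), array([28.9, 67.6]), 17.7, 3701)
```

View pics/w2.png

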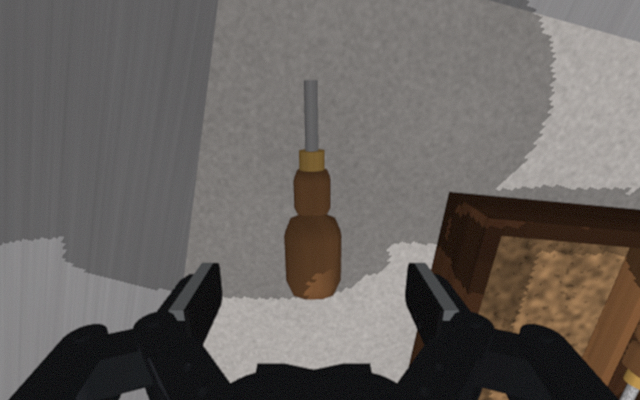

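Call:
apply_moves:
  moves:
    - {"jaw": 1,"offset": [-2,1,15],"rot": [0,0,0]}
    - {"jaw": 1,"offset": [0,0,15],"rot": [0,0,0]}
    - {"jaw": 1,"offset": [0,0,7],"rot": [0,0,0]}
    - {"jaw": 0.3,"offset": [0,0,0],"rot": [0,0,0]}
    - {"jaw": 0,"offset": [0,0,0],"rot": [0,0,0]}

```text
time_s: 3.78
eef_pos: [0.4449, 0.0808, 0.0046]
eef_rot: [0.0, 0.599, 0.801, 0.0]
wrist_force: [-0.1, 0.5, -0.1]
opening: 0.607
grasp_force: 0.0
```

Call:
apply_moves:
  moves:
    - {"jaw": 0,"offset": [0,0,0],"rot": [0,0,0]}
    - {"jaw": 0,"offset": [0,0,0],"rot": [0,0,0]}
    - {"jaw": 0,"offset": [0,0,0],"rot": [0,0,0]}
    - {"jaw": 0,"offset": [0,0,0],"rot": [0,0,0]}
    - {"jaw": 0,"offset": [0,0,0],"rot": [0,0,0]}

```text
time_s: 4.4
eef_pos: [0.4454, 0.0808, 0.005]
eef_rot: [0.001, 0.599, 0.801, 0.0]
wrist_force: [-0.7, -0.1, 6.1]
opening: 0.362
grasp_force: 60.0
```

Call:
apply_moves:
  moves:
    - {"jaw": 0,"offset": [0,0,-15],"rot": [0,0,0]}
    - {"jaw": 0,"offset": [0,0,-35],"rot": [0,0,0]}
    - {"jaw": 0,"offset": [0,0,-50],"rot": [0,0,0]}
    - {"jaw": 0,"offset": [0,0,-20],"rot": [0,0,5.5]}
    - {"jaw": 0,"offset": [0,0,0],"rot": [0,0,0]}

```text
time_s: 5.03
eef_pos: [0.4459, 0.0807, 0.1264]
eef_rot: [0.002, 0.636, 0.772, 0.001]
wrist_force: [-0.3, -0.6, -0.0]
opening: 0.366
grasp_force: 59.3
```

```bash
python3 - <<'E'
from h import *
delta([.5987,-.0041,.125],11.1)
E
```

```text
tcp [0.4459 0.0807 0.1264] tooly 11.0 z [ 0.004 -0.    -1.   ] | shift [-112.4  133.9    2.2] rotz -0.11967796961123156 open 0.366 gf 59.3 wf [-0.3 -0.6 -0. ] t 5.03 q6 -0.28
```

Call:
apply_moves:
  moves:
    - {"jaw": 0,"offset": [-20,24,0],"rot": [0,0,0]}
    - {"jaw": 0,"offset": [-32,38,0],"rot": [0,0,0]}
    - {"jaw": 0,"offset": [-32,38,0],"rot": [0,0,0]}
    - {"jaw": 0,"offset": [-20,24,0],"rot": [0,0,0]}
    - {"jaw": 0,"offset": [-8,10,0],"rot": [0,0,0]}

```text
time_s: 5.65
eef_pos: [0.5973, -0.0045, 0.1225]
eef_rot: [-0.001, 0.636, 0.771, -0.001]
wrist_force: [-0.7, 1.2, -0.3]
opening: 0.368
grasp_force: 59.4
```

```bash
python3 - <<'E'
from h import *
delta([.5987,-.0041,.0125],11.1)
rgb,P=cloud('wrist');cv2.imwrite('pics/w3.png',rgb[...,::-1])
m=(P[...,2]>.042)&(P[...,2]<.05)&(np.hypot(P[...,0]-.62,P[...,1]-.03)<.17);print('rim',rect(P,m))
E
```

```text
tcp [ 0.5973 -0.0045  0.1225] tooly 11.0 z [-0.003  0.001 -1.   ] | shift [  0.    1.7 110. ] rotz -0.14099625756611545 open 0.368 gf 59.4 wf [-0.7  1.2 -0.3] t 5.65 q6 -0.4
rim (array([624.7,  19.5]), array([181.7, 235.9]), 11.1, 8071)
```

View pics/w3.png

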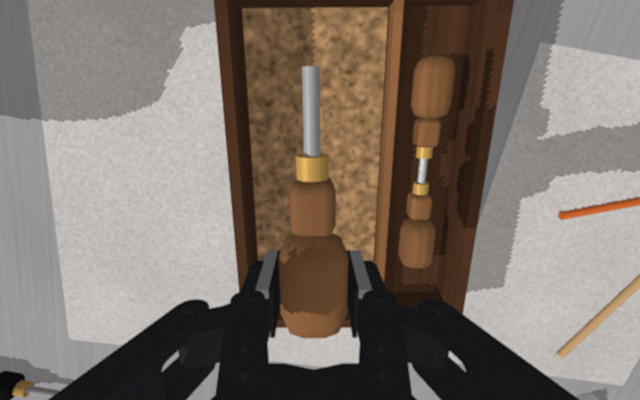

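The gouge hangs over the empty bay, bulb at (313,285) and parallel to the walls, so I'm lowering it.

Call:
apply_moves:
  moves:
    - {"jaw": 0,"offset": [2,2,30],"rot": [0,0,0]}
    - {"jaw": 0,"offset": [0,0,40],"rot": [0,0,0]}
    - {"jaw": 0,"offset": [0,0,26],"rot": [0,0,0]}
    - {"jaw": 0,"offset": [0,0,8],"rot": [0,0,0]}
    - {"jaw": 0,"offset": [0,0,0],"rot": [0,0,0]}

```text
time_s: 6.32
eef_pos: [0.5982, -0.0009, 0.0201]
eef_rot: [-0.001, 0.636, 0.772, -0.0]
wrist_force: [0.3, -0.2, -0.5]
opening: 0.362
grasp_force: 59.4
```

Call:
apply_moves:
  moves:
    - {"jaw": 0,"offset": [0,0,5],"rot": [0,0,0]}
    - {"jaw": 0,"offset": [0,0,3],"rot": [0,0,0]}
    - {"jaw": 0,"offset": [0,0,0],"rot": [0,0,0]}
    - {"jaw": 0.55,"offset": [0,0,0],"rot": [0,0,0]}
    - {"jaw": 0.55,"offset": [0,0,0],"rot": [0,0,0]}

```text
time_s: 6.95
eef_pos: [0.5992, -0.0015, 0.0126]
eef_rot: [0.0, 0.637, 0.771, 0.0]
wrist_force: [0.2, 0.3, 0.3]
opening: 0.552
grasp_force: 0.0
```

Call:
apply_moves:
  moves:
    - {"jaw": 0.55,"offset": [0,0,0],"rot": [0,0,0]}
    - {"jaw": 0.55,"offset": [0,0,0],"rot": [0,0,0]}
    - {"jaw": 0.55,"offset": [0,0,0],"rot": [0,0,0]}
    - {"jaw": 0.55,"offset": [0,0,0],"rot": [0,0,0]}
    - {"jaw": 0.55,"offset": [0,0,0],"rot": [0,0,0]}

```text
time_s: 7.58
eef_pos: [0.5989, -0.0014, 0.0123]
eef_rot: [-0.0, 0.637, 0.771, -0.0]
wrist_force: [-0.6, 0.2, -0.7]
opening: 0.549
grasp_force: 0.0
```

Call:
apply_moves:
  moves:
    - {"jaw": 0.55,"offset": [0,0,-20],"rot": [0,0,0]}
    - {"jaw": 0.55,"offset": [0,0,-40],"rot": [0,0,0]}
    - {"jaw": 0.55,"offset": [0,0,-60],"rot": [0,0,0]}
    - {"jaw": 1,"offset": [0,0,-60],"rot": [0,0,0]}
    - {"jaw": 1,"offset": [0,0,-20],"rot": [0,0,0]}

```text
time_s: 8.2
eef_pos: [0.6014, -0.0018, 0.2193]
eef_rot: [0.004, 0.636, 0.771, 0.002]
wrist_force: [0.1, 0.4, 0.2]
opening: 0.947
grasp_force: 0.0
```

```bash
python3 - <<'E'
from h import *
delta([.5175,.347,.2],103.6)
rgb,P=cloud('wrist');cv2.imwrite('pics/w4.png',rgb[...,::-1])
X,Y,Z=P[...,0],P[...,1],P[...,2]
m=(Z>.041)&(Z<.051)&(np.hypot(X-.62,Y-.03)<.17);print('rim',rect(P,m))
bc=np.array([.622,.028]);a=np.radians(11.1);e=np.array([np.cos(a),np.sin(a)]);f=np.array([-e[1],e[0]])
bx=(P[...,:2]-bc)@e;by=(P[...,:2]-bc)@f
m=(np.abs(bx+.029)<.045)&(np.abs(by)<.11)&(Z>.016)&(Z<.042)
print('gouge box-frame x',np.percentile(bx[m],[2,98]),'y',np.percentile(by[m],[2,98]),'ztop',np.percentile(Z[m],98))
E
```

```text
tcp [ 0.6014 -0.0018  0.2193] tooly 10.9 z [ 0.009 -0.002 -1.   ] | shift [358.4 -16.3  17.9] rotz 87.34625358337294 open 0.947 gf 0.0 wf [0.1 0.4 0.2] t 8.2 q6 -0.39
rim (array([623.2,  25.9]), array([180.6, 251.1]), 11.2, 7821)
gouge box-frame x [-0.04196622 -0.01329682] y [-0.04849916  0.05983969] ztop 0.03574175792680648
```

View pics/w4.png

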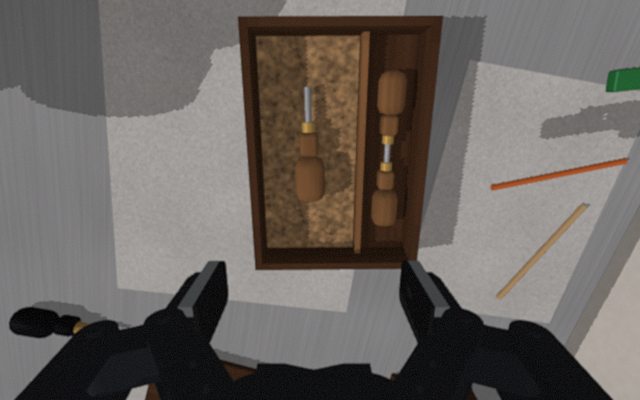

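The wooden gouge lies in the empty bay, bulb at (309,178), clear of the walls. Next is the large lid.

Call:
apply_moves:
  moves:
    - {"jaw": 1,"offset": [35,-2,0],"rot": [0,0,0]}
    - {"jaw": 1,"offset": [55,-2,0],"rot": [0,0,0]}
    - {"jaw": 1,"offset": [55,-2,0],"rot": [0,0,0]}
    - {"jaw": 1,"offset": [55,-2,0],"rot": [0,0,0]}
    - {"jaw": 1,"offset": [55,-2,0],"rot": [0,0,0]}

```text
time_s: 8.88
eef_pos: [0.5399, 0.2486, 0.2126]
eef_rot: [0.0, 0.637, 0.771, 0.0]
wrist_force: [-0.2, 0.7, 0.4]
opening: 0.998
grasp_force: 0.0
```

Call:
apply_moves:
  moves:
    - {"jaw": 1,"offset": [55,-3,0],"rot": [0,0,0]}
    - {"jaw": 1,"offset": [46,-3,0],"rot": [0,0,0]}
    - {"jaw": 1,"offset": [0,0,0],"rot": [0,0,10.6]}
    - {"jaw": 1,"offset": [0,0,0],"rot": [0,0,10.6]}
    - {"jaw": 1,"offset": [0,0,0],"rot": [0,0,10.6]}

```text
time_s: 9.5
eef_pos: [0.5152, 0.3452, 0.2122]
eef_rot: [-0.0, 0.825, 0.565, -0.0]
wrist_force: [1.2, 0.2, 0.8]
opening: 0.999
grasp_force: 0.0
```

Call:
apply_moves:
  moves:
    - {"jaw": 1,"offset": [0,0,0],"rot": [0,0,10.6]}
    - {"jaw": 1,"offset": [0,0,0],"rot": [0,0,10.6]}
    - {"jaw": 1,"offset": [0,0,0],"rot": [0,0,10.6]}
    - {"jaw": 1,"offset": [0,0,0],"rot": [0,0,10.6]}
    - {"jaw": 1,"offset": [0,0,0],"rot": [0,0,10.6]}

```text
time_s: 10.12
eef_pos: [0.5153, 0.3449, 0.2123]
eef_rot: [0.0, 0.991, 0.137, -0.0]
wrist_force: [-1.3, 0.4, 0.0]
opening: 1.002
grasp_force: 0.0
```

```bash
python3 - <<'E'
from h import *
delta([.5175,.347,.032],103.6)
rgb,P=cloud('wrist');cv2.imwrite('pics/w5.png',rgb[...,::-1])
X,Y,Z=P[...,0],P[...,1],P[...,2]
m=(Z>.040)&(Z<.055)&(np.hypot(X-.517,Y-.347)<.07);print('handle',rect(P,m))
m=(Z>.010)&(Z<.019)&(np.hypot(X-.517,Y-.347)<.18);print('panel',rect(P,m))
E
```

```text
tcp [0.5153 0.3449 0.2123] tooly -74.2 z [-0. -0. -1.] | shift [  2.7  -1.4 180.3] rotz 2.1835648693470375 open 1.002 gf 0.0 wf [-1.3  0.4  0. ] t 10.12 q6 1.69
handle (array([517.8, 345.5]), array([80.6, 18. ]), 13.4, 1384)
panel (array([517.8, 345.4]), array([250.1, 180.3]), 13.4, 35947)
```

View pics/w5.png

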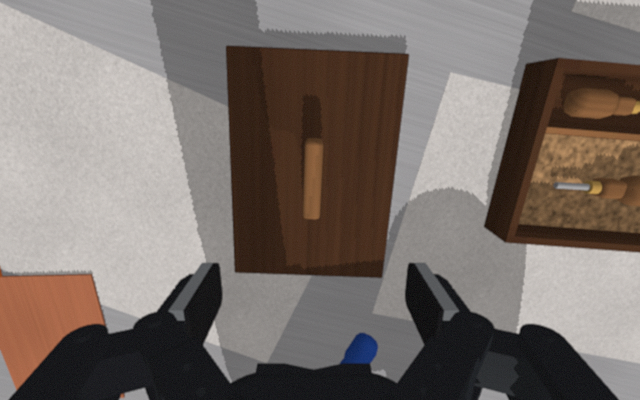

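The large lid fills the view centre, handle at (313,180), panel 250 × 180 mm as it should be. I'm descending onto it.

Call:
apply_moves:
  moves:
    - {"jaw": 1,"offset": [3,0,40],"rot": [0,0,2.4]}
    - {"jaw": 1,"offset": [0,0,58],"rot": [0,0,0]}
    - {"jaw": 1,"offset": [0,0,50],"rot": [0,0,0]}
    - {"jaw": 1,"offset": [0,0,32],"rot": [0,0,0]}
    - {"jaw": 1,"offset": [0,0,8],"rot": [0,0,0]}

```text
time_s: 10.8
eef_pos: [0.5166, 0.345, 0.0217]
eef_rot: [0.001, 0.993, 0.121, -0.002]
wrist_force: [0.1, 0.1, -0.1]
opening: 1.002
grasp_force: 0.0
```

Call:
apply_moves:
  moves:
    - {"jaw": 1,"offset": [0,0,5],"rot": [0,0,0]}
    - {"jaw": 0,"offset": [0,0,0],"rot": [0,0,0]}
    - {"jaw": 0,"offset": [0,0,0],"rot": [0,0,0]}
    - {"jaw": 0,"offset": [0,0,0],"rot": [0,0,0]}
    - {"jaw": 0,"offset": [0,0,0],"rot": [0,0,0]}

```text
time_s: 11.42
eef_pos: [0.5192, 0.3462, 0.0202]
eef_rot: [-0.0, 0.993, 0.12, 0.001]
wrist_force: [-0.2, -0.4, -2.2]
opening: 0.197
grasp_force: 58.9
```

Call:
apply_moves:
  moves:
    - {"jaw": 0,"offset": [0,0,0],"rot": [0,0,0]}
    - {"jaw": 0,"offset": [0,0,0],"rot": [0,0,0]}
    - {"jaw": 0,"offset": [0,0,0],"rot": [0,0,0]}
    - {"jaw": 0,"offset": [0,0,0],"rot": [0,0,0]}
    - {"jaw": 0,"offset": [0,0,-5],"rot": [0,0,0]}

```text
time_s: 12.05
eef_pos: [0.5178, 0.3456, 0.0236]
eef_rot: [0.0, 0.993, 0.12, -0.001]
wrist_force: [-0.6, 0.2, -2.4]
opening: 0.202
grasp_force: 59.0
```

Call:
apply_moves:
  moves:
    - {"jaw": 0,"offset": [0,0,-15],"rot": [0,0,0]}
    - {"jaw": 0,"offset": [0,0,-30],"rot": [0,0,0]}
    - {"jaw": 0,"offset": [0,0,-45],"rot": [0,0,0]}
    - {"jaw": 0,"offset": [0,0,-45],"rot": [0,0,0]}
    - {"jaw": 0,"offset": [0,0,-20],"rot": [0,0,0]}

```text
time_s: 12.68
eef_pos: [0.5199, 0.3465, 0.183]
eef_rot: [-0.001, 0.993, 0.12, 0.002]
wrist_force: [0.4, 0.2, -3.6]
opening: 0.201
grasp_force: 59.1
```

Call:
apply_moves:
  moves:
    - {"jaw": 0,"offset": [0,0,0],"rot": [0,0,-4]}
    - {"jaw": 0,"offset": [0,0,0],"rot": [0,0,-8]}
    - {"jaw": 0,"offset": [0,0,0],"rot": [0,0,-8]}
    - {"jaw": 0,"offset": [0,0,0],"rot": [0,0,-8]}
    - {"jaw": 0,"offset": [0,0,0],"rot": [0,0,-8]}

```text
time_s: 13.3
eef_pos: [0.5178, 0.3456, 0.178]
eef_rot: [-0.0, 0.906, 0.423, -0.001]
wrist_force: [0.3, 0.9, -2.4]
opening: 0.199
grasp_force: 58.9
```

Call:
apply_moves:
  moves:
    - {"jaw": 0,"offset": [0,0,0],"rot": [0,0,-8]}
    - {"jaw": 0,"offset": [0,0,0],"rot": [0,0,-8]}
    - {"jaw": 0,"offset": [0,0,0],"rot": [0,0,-8]}
    - {"jaw": 0,"offset": [0,0,0],"rot": [0,0,-8]}
    - {"jaw": 0,"offset": [0,0,0],"rot": [0,0,-8]}

```text
time_s: 13.92
eef_pos: [0.5178, 0.3456, 0.178]
eef_rot: [-0.0, 0.707, 0.707, -0.001]
wrist_force: [0.2, -0.9, -3.0]
opening: 0.199
grasp_force: 58.9
```

Call:
apply_moves:
  moves:
    - {"jaw": 0,"offset": [0,0,0],"rot": [0,0,-8]}
    - {"jaw": 0,"offset": [0,0,0],"rot": [0,0,-3.5]}
    - {"jaw": 0,"offset": [0,0,0],"rot": [0,0,0]}
    - {"jaw": 0,"offset": [0,0,0],"rot": [0,0,0]}
    - {"jaw": 0,"offset": [0,0,0],"rot": [0,0,0]}

```text
time_s: 14.55
eef_pos: [0.5185, 0.3458, 0.179]
eef_rot: [-0.0, 0.635, 0.773, -0.0]
wrist_force: [0.8, -0.7, -3.4]
opening: 0.203
grasp_force: 58.9
```

```bash
python3 - <<'E'
from h import *
delta([.6228,.027,.19],11.15)
rgb,P=cloud('side');cv2.imwrite('side2.png',rgb[...,::-1])
X,Y,Z=P[...,0],P[...,1],P[...,2]
t=ctrl.get_obs()['eef_pos']
m=(np.hypot(X-t[0],Y-t[1])<.16)&(np.abs(Z-(t[2]-.0195+.014))<.02)
print('panel',rect(P,m));q=P[m]
A=np.c_[q[:,:2]-t[:2],np.ones(len(q))];print('tilt slopes',np.linalg.lstsq(A,q[:,2],rcond=None)[0],'tcp z',t[2])
E
```

```text
tcp [0.5185 0.3458 0.179 ] tooly 11.2 z [-0. -0. -1.] | shift [-333.    40.5  -11. ] rotz 0.04127564557526853 open 0.203 gf 58.9 wf [ 0.8 -0.7 -3.4] t 14.55 q6 0.2
panel (array([519.8, 344.1]), array([182.6, 256.3]), 11.1, 3711)
tilt slopes [0.00139332 0.00422107 0.17454322] tcp z 0.17915617493495117
```

Call:
apply_moves:
  moves:
    - {"jaw": 0,"offset": [-18,2,0],"rot": [0,0,0]}
    - {"jaw": 0,"offset": [-35,4,0],"rot": [0,0,0]}
    - {"jaw": 0,"offset": [-42,5,0],"rot": [0,0,0]}
    - {"jaw": 0,"offset": [-42,5,0],"rot": [0,0,0]}
    - {"jaw": 0,"offset": [-42,5,0],"rot": [0,0,0]}

```text
time_s: 15.22
eef_pos: [0.5745, 0.172, 0.1794]
eef_rot: [0.0, 0.635, 0.773, -0.0]
wrist_force: [-0.3, 0.5, -2.2]
opening: 0.194
grasp_force: 58.9
```

Call:
apply_moves:
  moves:
    - {"jaw": 0,"offset": [-42,5,0],"rot": [0,0,0]}
    - {"jaw": 0,"offset": [-42,5,0],"rot": [0,0,0]}
    - {"jaw": 0,"offset": [-38,5,0],"rot": [0,0,0]}
    - {"jaw": 0,"offset": [-24,3,0],"rot": [0,0,0]}
    - {"jaw": 0,"offset": [-8,1,0],"rot": [0,0,0]}

```text
time_s: 15.85
eef_pos: [0.6229, 0.0254, 0.1793]
eef_rot: [-0.0, 0.635, 0.772, 0.0]
wrist_force: [-0.5, 0.2, -3.4]
opening: 0.198
grasp_force: 58.9
```

Call:
apply_moves:
  moves:
    - {"jaw": 0,"offset": [0,0,25],"rot": [0,0,0]}
    - {"jaw": 0,"offset": [0,0,35],"rot": [0,0,0]}
    - {"jaw": 0,"offset": [0,0,20],"rot": [0,0,0]}
    - {"jaw": 0,"offset": [0,0,0],"rot": [0,0,0]}
    - {"jaw": 0,"offset": [0,0,0],"rot": [0,0,0]}

```text
time_s: 16.48
eef_pos: [0.6236, 0.0273, 0.1006]
eef_rot: [0.001, 0.634, 0.773, 0.001]
wrist_force: [0.3, -0.8, -2.1]
opening: 0.2
grasp_force: 58.8
```

```bash
python3 - <<'E'
from h import *
delta([.6228,.027,.0595],11.15)
t=ctrl.get_obs()['eef_pos']
for c in['scene','side']:
    rgb,P=cloud(c)
    X,Y,Z=P[...,0],P[...,1],P[...,2];n=np.hypot(X-t[0],Y-t[1])<.165
    m=n&(np.abs(Z-(t[2]-.0195+.014))<.012);print(c,'panel',rect(P,m),np.nanmedian(Z[m]))
    cv2.imwrite(f'pics/{c}3.png',cv2.resize(rgb[100:340,180:580,::-1],(800,480)))
E
```

```text
tcp [0.6236 0.0273 0.1006] tooly 11.3 z [ 0.002 -0.    -1.   ] | shift [-0.1 -1.  41.1] rotz 0.10927576421624963 open 0.2 gf 58.8 wf [ 0.3 -0.8 -2.1] t 16.48 q6 -0.34
scene panel (array([623. ,  26.7]), array([181.5, 251.2]), 10.9, 4943) 0.09448314663271262
side panel (array([625.4,  26.4]), array([182.7, 252.6]), 11.1, 5460) 0.09575565830679839
```

View pics/side3.png

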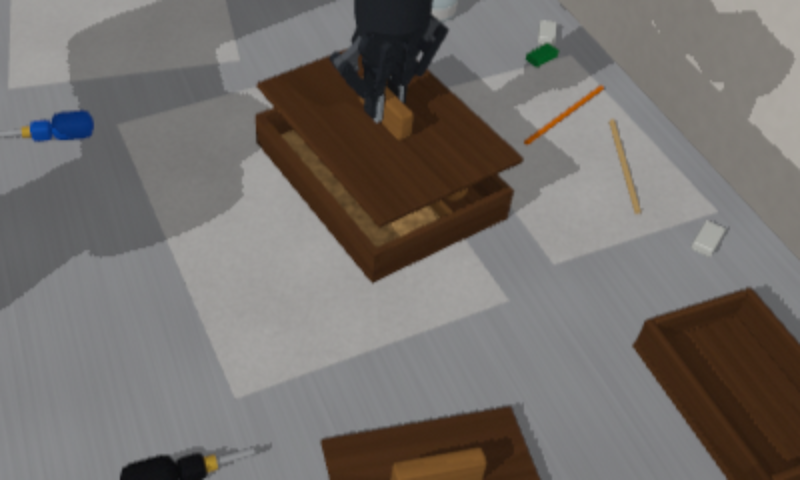

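The lid hovers squarely over the box, panel centre near (390,140), about 2 mm off. I'm correcting that and lowering it.

Call:
apply_moves:
  moves:
    - {"jaw": 0,"offset": [1,-2,10],"rot": [0,0,0]}
    - {"jaw": 0,"offset": [0,0,12],"rot": [0,0,0]}
    - {"jaw": 0,"offset": [0,0,8],"rot": [0,0,0]}
    - {"jaw": 0,"offset": [0,0,4],"rot": [0,0,0]}
    - {"jaw": 0,"offset": [0,0,2],"rot": [0,0,0]}

```text
time_s: 17.2
eef_pos: [0.6205, 0.0277, 0.0629]
eef_rot: [-0.0, 0.635, 0.773, -0.0]
wrist_force: [-0.3, 0.1, -2.3]
opening: 0.2
grasp_force: 59.0
```

Call:
apply_moves:
  moves:
    - {"jaw": 0,"offset": [0,0,2],"rot": [0,0,0]}
    - {"jaw": 0,"offset": [0,0,1],"rot": [0,0,0]}
    - {"jaw": 0,"offset": [0,0,1],"rot": [0,0,0]}
    - {"jaw": 0,"offset": [0,0,0],"rot": [0,0,0]}
    - {"jaw": 0,"offset": [0,0,0],"rot": [0,0,0]}

```text
time_s: 17.82
eef_pos: [0.6208, 0.0276, 0.0601]
eef_rot: [0.0, 0.635, 0.773, 0.0]
wrist_force: [-4.3, 0.8, 6.2]
opening: 0.2
grasp_force: 60.2
```

Call:
apply_moves:
  moves:
    - {"jaw": 0.4,"offset": [0,0,0],"rot": [0,0,0]}
    - {"jaw": 0.7,"offset": [0,0,0],"rot": [0,0,0]}
    - {"jaw": 0.9,"offset": [0,0,0],"rot": [0,0,0]}
    - {"jaw": 0.9,"offset": [0,0,0],"rot": [0,0,0]}
    - {"jaw": 0.9,"offset": [0,0,0],"rot": [0,0,0]}

```text
time_s: 18.45
eef_pos: [0.6206, 0.0277, 0.0592]
eef_rot: [-0.0, 0.635, 0.773, -0.0]
wrist_force: [-0.1, -0.8, 0.4]
opening: 0.907
grasp_force: 0.0
```

Call:
apply_moves:
  moves:
    - {"jaw": 0.9,"offset": [0,0,-20],"rot": [0,0,0]}
    - {"jaw": 0.9,"offset": [0,0,-40],"rot": [0,0,0]}
    - {"jaw": 0.9,"offset": [0,0,-55],"rot": [0,0,0]}
    - {"jaw": 0.9,"offset": [0,0,-45],"rot": [0,0,0]}
    - {"jaw": 0.9,"offset": [0,0,0],"rot": [0,0,0]}

```text
time_s: 19.08
eef_pos: [0.6237, 0.0273, 0.2265]
eef_rot: [0.005, 0.634, 0.773, 0.003]
wrist_force: [-0.2, -0.2, 0.4]
opening: 0.9
grasp_force: 0.0
```

```bash
python3 - <<'E'
from h import *
delta([.6228,.027,.2])
for c in['scene','side','wrist']:
    rgb,P=cloud(c)
    X,Y,Z=P[...,0],P[...,1],P[...,2];n=np.hypot(X-.622,Y-.027)<.165
    m=n&(np.abs(Z-.054)<.008);q=P[m];A=np.c_[q[:,:2]-[.622,.027],np.ones(len(q))]
    print(c,'panel',rect(P,m),np.linalg.lstsq(A,q[:,2],rcond=None)[0].round(4))
    if c!='wrist':
        m=(np.hypot(X-.517,Y+.348)<.06)&(Z>.04)&(Z<.055);P0=np.load(c+'.npy')
        m0=(np.hypot(P0[...,0]-.517,P0[...,1]+.348)<.06)&(P0[...,2]>.04)&(P0[...,2]<.055)
        print('small handle',rect(P,m),rect(P0,m0))
    if c=='side':cv2.imwrite('pics/end.png',cv2.resize(rgb[60:300,180:580,::-1],(800,480)))
E
```

```text
tcp [0.6237 0.0273 0.2265] tooly 11.2 z [ 0.011 -0.002 -1.   ] | shift [-0.1 -1.2 26.5] rotz None open 0.9 gf 0.0 wf [-0.2 -0.2  0.4] t 19.07 q6 -0.34
scene panel (array([620.7,  27.4]), array([183.1, 251.9]), 11.1, 5301) [-0.0024 -0.0026  0.054 ]
small handle (array([ 523.2, -340.7]), array([21.9, 79.8]), 81.0, 139) (array([ 523.1, -340.3]), array([19.7, 79.3]), 82.9, 137)
side panel (array([621.9,  27. ]), array([182.5, 253.5]), 11.2, 6134) [0.0014 0.0035 0.0549]
small handle (array([ 523.1, -342.9]), array([19.3, 80.5]), 81.0, 523) (array([ 523.2, -342.9]), array([18.5, 80.3]), 81.6, 518)
wrist panel (array([622.1,  25.5]), array([180.4, 248.6]), 11.1, 42337) [ 0.0011 -0.0008  0.0531]
```

View pics/end.png

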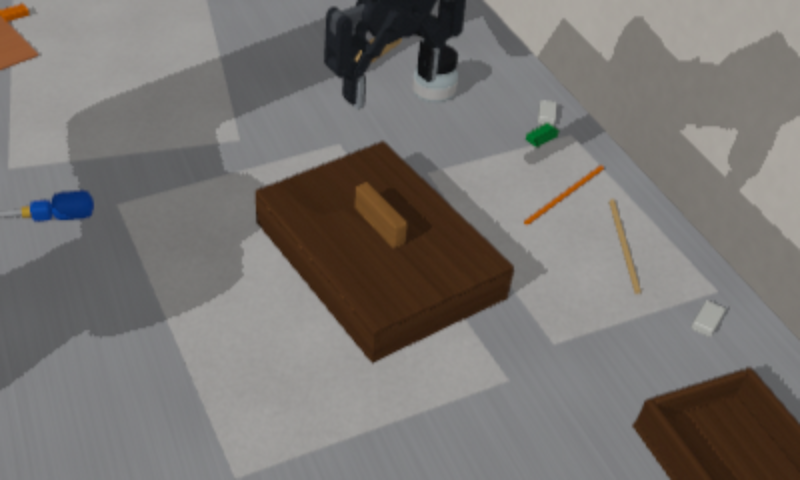

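The lid sits flat and square on the box, centre near (385,245), panel top at 54 mm and level. The small lid hasn't moved and the gripper is clear, so I'm handing in.

```bash
python3 -c "
from bench import ctrl
print(ctrl.hand_in())"
```

```text
the job is handed in; nothing more can be done
None
```

I handed the job in with the wooden gouge in the empty compartment, the large lid flat and square on the box (within about 2 mm and 1 degree by the cameras), and the small lid where it began; no verdict came back.

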